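# Pump up the pressure sprayer until its gauge pin stands fully out

### The arm

A 7-joint arm with a two-finger parallel gripper is mounted at the origin on a cart in front of the work surface, level with it; the furniture and walls round the work are solid. World frame = base frame: x ahead of the robot, y to its left, z up, the work surface at z = 0. Lengths are in m, angles in rad, forces in N, time in s.
With the tool pointing down it reaches from about 0.35 to 0.9 m from the base axis. Payload 8.1 kg.
Tool frame: the origin (TCP) lies at the very end of the fingers, on their centre line; the grasp point (between the pads) lies 19 mm behind it; z points along the fingers, y is the line along which they close (so a half turn about z gives the same grasp; the last joint's range is limited). The gripper opens to 92 mm and grips with 3 to 60 N. Pads are 19 mm wide; open, the fingers measure 130 mm over their backs; the gripper's body (75 mm by 190 mm) begins 47 mm behind the grasp point.
Start: joints at [-1.276, 0.434, 0.025, 1.573, -0.012, 1.134, -0.075], TCP at [0.242, 0.576, 0.227] pointing down, gripper open.
Joint ranges: [-2.62, 2.62], [-0.44, 2.09], [-1.27, 1.32], [0.08, 2.57], [-1.32, 4.46], [0.12, 2], [-2.74, 2.74]. Speed limits (rad/s): [2.22, 2.22, 3.01, 3.01, 3.14, 3.14, 3.14].

### API

Orientations are given as a rotation vector (axis times angle).
In Python, from cell import arm gives the robot as it stands.
- The arm moves only by the tool jog_arm, never from a script. Its argument "rows" is a list of rows, each a list of 3 entries, a list of its own where there are three numbers: the shift along the world's x, y, z in cm, then the turn, a rotation vector about the world's x, y, z in degrees, then the opening, from 0 (shut) to 1 (fully open). A call has 1 to 8 rows; each row is the pose to reach, as a shift and turn from the pose commanded when the call began; what a row does not reach only later rows make up. A row lasts 1/8 s, in which the tool goes at most 62.5 mm and 10.7 degrees, less where a joint would pass 70% of its speed; a pose out of reach is approached as far as the arm can. A call with a gripper value outside its range is refused whole. The fingers move at their own pace and stop on an object; "newtons" is the grip in N (left out, the last holds). Time passes only in rows, so rows that repeat a pose let the fingers close. It gives the time, the measured TCP pose, the force, the opening and the grip force at its end, in the units of the state.
- arm.observe(): the state, without advancing time (a new reading comes with each control period).
- arm.get_image(name): name is "scene" or "top" or "wrist"; returns a dict with "img" (400x640x3 uint8, red, green, blue), "depth" (400x640 float32, m along the optical axis (not along the pixel's ray), 0 where there is no reading), "fx", "fy", "cx", "cy" (pixels), "rvec" (rotation vector, rad) and "tvec" (3), from world to camera coordinates, as OpenCV has them; the wrist camera has in their place "mount" (4x4, takes a point from camera to tool coordinates, whose origin is the TCP and whose axes are the flange's). Camera axes: x right, y down, z forward; pixel columns grow to the right and rows downward; lengths in m; the calibration is good to about 2 mm. The wrist camera is an equidistant fisheye: a pixel r from the principal point sees the ray r / f radians off the axis. A picture is of the moment at which its call begins: read the wrist's pose just before it.
- arm.sign_off(): hands the job in; it is judged then, once.
The state is a dict: "clock": time; "joints": joint angles; "dq": joint speeds; "joint_efforts": joint torques, N m; "position": TCP position; "ee_rot": TCP orientation; "force": force on the tool from outside, world axes, zero at the start; "ft_torque": the same for the moment, N m; "width": opening from 0.0 (shut) to 1.0 (fully open); "gripper_force": force on a finger pad.
Only numpy, scipy, OpenCV 4.12 (cv2) and the standard library are available. Lean on these libraries where they do the work, as an engineer would, in place of code of your own. Each camera call takes 0.05 s, during which the arm holds its last target. There are 200 camera calls.

### The job

Get the pressure sprayer in front of you ready for washing down the test shape: with the fingertips, push its black pump knob down and let it spring back up, stroke after stroke, until the orange-capped gauge pin on its shoulder has come all the way out. Let the pump's pressure raise the pin, so do not touch the pin or the red trigger, do not lift, tip or shove the sprayer, and leave the tin, tape and film gauge beside it alone; finish with the knob back up.

Things in the scene. Friction and masses are not known exactly. Their poses are not given: they have to be found in the camera images.
- sprayer: The hand pressure sprayer standing loose in the open part of the bench in front of the robot (not the similar one far off to the right, which has no gauge pin), 1.0 to 2.0 kg: a white bottle 150 mm across with a black head, 318 mm tall with the pump knob up. The origin is at the underside, about the middle of the bottle; z is up, -x points to the side with the ribbed black grip and the red trigger, +x to the nozzle.
- knob_top (a point): The centre of the top face of the pump knob, moving with it: a black mushroom disc 61 mm across and 23 mm thick on an upright stem, 11 mm to the +x side of the sprayer's origin. The top is 318 mm above the bench when the knob is up and 283 mm when it is down. The red trigger reaches up to 250 mm above the bench, 25 to 95 mm from the stem's axis towards -x of the sprayer.
- knob_travel (a joint): How far the knob is pushed down, in m: 0 up, 0.035 fully down (a hard stop). A spring returns it by itself: it takes about 5 N to start it and 11 N to hold it fully down.
- pin_travel (a joint): How far the gauge pin stands out, in m: 0 in, 0.024 fully out (a stop). It starts somewhere between 0 and 0.010. It rises while the knob goes down, by 0.11 of the knob's downward movement (about 3.9 mm for a full stroke), and stays where it is while the knob comes up. Extra strokes with the pin fully out do no harm.
- pressure_pin: The gauge pin, upright in a round black housing on the shoulder of the sprayer, 45 mm from the pump's stem on the sprayer's -y side (to the right of the grip, seen from the grip's side): white shaft 9 mm across with an orange cap 12 mm across and 6 mm high, two black rings and a green foot. The green foot shows in full only when the pin is fully out. The origin is under the cap, which lies on the housing, 221 mm above the bench, when the pin is in.
- pin_tip (a point): The top of the orange cap: 227 mm above the bench when the pin is in, 251 mm when it is fully out.
- trigger_angle (a joint): The red trigger above the ribbed grip, in rad: 0 free, 0.24 squeezed; a light spring returns it. To be left alone.
- yellow_tin: A small round paint tin, 74 mm across, 62 mm tall, with a yellow dab on its lid, beside the sprayer; origin at the middle of its underside. To be left alone.
- blue_tape: A roll of blue masking tape lying flat, 96 mm across, 18 mm high, beside the sprayer; origin at the middle of its underside. To be left alone.
- film_gauge: A dark hand-held film gauge with a yellow rim, 126 x 58 mm, 26 mm high, lying beside the sprayer; origin near the middle of its underside. To be left alone.

How it is judged:
On the way, in this order (a step that is already met when the one before it is completed fails the run):
1. the knob has been pumped until the pin is more than half way out (value of joint pin_travel above 0.014 m), for 0.1 s.
2. the pin is fully out (value of joint pin_travel above 0.0222 m), for 0.2 s.
At the end, for the whole second after the job is handed in: the gauge pin is fully out (within 1.8 mm of its stop), the pump knob is back up (within 3 mm), the trigger is free, and the sprayer stands upright and still within 40 mm of where it was; the tin, tape and film gauge are within 15 mm of where they were (value of joint pin_travel above 0.0222 m and value of joint knob_travel below 0.003 m and value of joint trigger_angle below 0.05 rad and angle between sprayer's own z axis and vertical below 0.05 rad and distance of sprayer from where it was at the start of the episode below 0.04 m and linear speed of sprayer below 0.02 m/s and distance of each of yellow_tin, blue_tape, film_gauge from where it was at the start of the episode below 0.015 m); the robot touches nothing.
It fails at once if the gauge pin is touched (contact force between pressure_pin and the fingers above 0.5 N or contact force between pressure_pin and the arm above 0.5 N).
It fails at once if the red trigger is squeezed (value of joint trigger_angle above 0.08 rad).
It fails at once if the sprayer is lifted or tipped (height (world z) of sprayer above 0.012 m or angle between sprayer's own z axis and vertical above 0.12 rad).
It fails at once if the sprayer is shoved more than 40 mm (distance of sprayer from where it was at the start of the episode above 0.04 m).
It fails at once if the tin, tape or film gauge is moved more than 15 mm (distance of any of yellow_tin, blue_tape, film_gauge from where it was at the start of the episode above 0.015 m).
It also fails if it takes over 48 s, if anything falls off the work surface, if the arm or the gripper's body presses on something with over 40 N, if the wrist force passes 120 N, or if a joint passes its speed limit or range.

## Working session

There is one attempt and no reset: what is moved stays moved. The work goes in short steps, Python scripts to look and compute and a tool call to move; the robot and the scene stay as the last step left them, time stands still between calls to the robot, and variables do not carry over. Pictures are saved under pics/ and viewed, at most 10 in all, crops included, and the job is handed in when it is done.

Besides the shell and the picture viewer there is one more tool, called after "Call:" in YAML: its name, and indented under it one key for each argument. jog_arm: Moves the arm, as the interface text tells. Its arguments: {"type":"object","properties":{"rows":{"type":"array","items":{"type":"array"}},"newtons":{"type":"number"}},"required":["rows"]}

```bash
mkdir -p pics; cat > h.py <<'E'
import numpy as np, cv2
from cell import arm
def pts(d):
    R=cv2.Rodrigues(np.array(d["rvec"],float))[0];t=np.array(d["tvec"],float).ravel()
    v,u=np.mgrid[0:400,0:640];z=d["depth"]
    c=np.stack([(u-d["cx"])/d["fx"]*z,(v-d["cy"])/d["fy"]*z,z],-1)
    return (c-t)@R
def save(n,d): cv2.imwrite(f"pics/{n}.png",np.ascontiguousarray(d["img"][...,::-1]))
E
python3 - <<'E'
from h import *
ims=[]
for n in("scene","top"):
    d=arm.get_image(n);np.savez(n,**{k:v for k,v in d.items()});ims.append(d["img"])
    p=pts(d);m=(d["depth"]>0)&(abs(p[...,2]-.318)<.008)&(p[...,0]>.2)&(p[...,0]<1)
    k,l,s,c=cv2.connectedComponentsWithStats(m.astype(np.uint8))
    for i in range(1,k):
        if s[i,4]>30: print(n,s[i],np.median(p[l==i],0).round(3),p[l==i].min(0).round(3),p[l==i].max(0).round(3))
    save(n+"1",d)
print(arm.observe())
E
```

```text
scene [ 11  53  88  20 281] [0.378 1.668 0.318] [0.202 1.521 0.31 ] [0.536 1.697 0.326]
scene [200  53 224  95 813] [0.922 0.433 0.318] [ 0.909 -0.05   0.31 ] [0.933 1.26  0.326]
scene [164  95  45  25 180] [0.528 0.716 0.318] [0.497 0.67  0.31 ] [0.57  0.942 0.326]
scene [457 158 183  79 973] [ 0.921 -0.488  0.318] [ 0.914 -0.719  0.31 ] [ 0.93  -0.179  0.326]
scene [422 163  34  13 135] [ 0.818 -0.173  0.317] [ 0.805 -0.204  0.31 ] [ 0.879 -0.119  0.326]
scene [368 196  23  14 247] [ 0.562 -0.155  0.317] [ 0.535 -0.182  0.311] [ 0.596 -0.121  0.324]
scene [581 234  59  30 448] [ 0.802 -0.685  0.318] [ 0.783 -0.752  0.31 ] [ 0.822 -0.617  0.326]
top [421  90 219   6 562] [ 0.92  -0.564  0.318] [ 0.916 -0.911  0.31 ] [ 0.923 -0.24   0.326]
top [  0  93 383   7 992] [0.92  0.462 0.318] [ 0.917 -0.122  0.31 ] [0.923 1.052 0.326]
top [387 102  22   6  63] [ 0.884 -0.168  0.319] [ 0.874 -0.197  0.31 ] [ 0.888 -0.134  0.326]
top [548 114  75  20 380] [ 0.812 -0.688  0.318] [ 0.787 -0.842  0.31 ] [ 0.849 -0.615  0.326]
top [387 197  22  22 358] [ 0.565 -0.149  0.315] [ 0.536 -0.181  0.31 ]
[... 273 characters left out ...]
1 0.324]
{'clock': 0.1, 'joints': array([-1.27557127,  0.43513573,  0.02497192,  1.5739827 , -0.01160713,
        1.13398529, -0.07506826]), 'dq': array([ 0.00015263, -0.003953  ,  0.00084334, -0.00235674,  0.00107666,
       -0.00049005,  0.00068402]), 'joint_efforts': array([ 3.55811244e-03, -6.69131470e+01,  9.88052264e-01, -3.15144467e+01,
       -6.05482981e-02,  3.74485727e-02,  6.92356934e-05]), 'position': array([0.2420073 , 0.57576542, 0.22604339]), 'ee_rot': array([-6.20818860e-01, -3.07948332e+00,  2.13196392e-03]), 'force': array([-0.15418227,  0.86540855,  0.05607684]), 'ft_torque': array([-0.0684816 ,  0.01984815, -0.01650683]), 'gripper_force': 0.0, 'width': 0.999654783802647}
```

View pics/scene1.png

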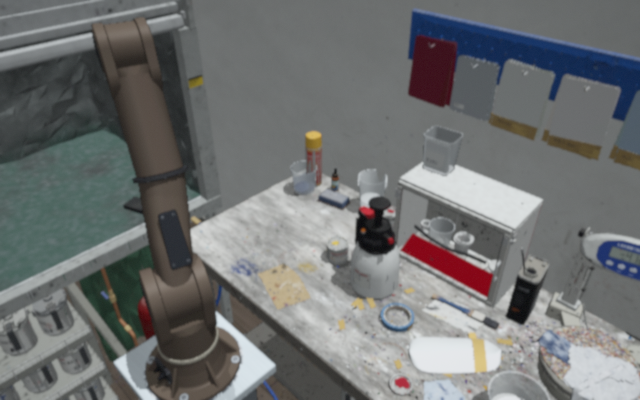

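View pics/top1.png

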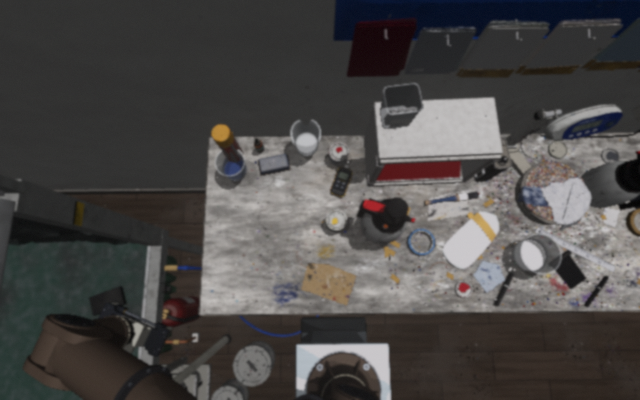

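The scene view shows the sprayer knob at about (380,202) with the red trigger to its left. The top view has the knob at (398,208), the trigger at (372,207), the tin at (335,220) and the tape at (420,241). Depth puts the knob at about (0.565, -0.150). I'll check the shelf clearance and the cap before moving.

```bash
python3 - <<'E'
from h import *
for n in("scene","top"):
    d=dict(np.load(n+".npz"));p=pts(d);hsv=cv2.cvtColor(d["img"],cv2.COLOR_RGB2HSV)
    near=(np.hypot(p[...,0]-.565,p[...,1]+.15)<.13)&(p[...,2]>.19)
    for nm,m in(("red",((hsv[...,0]<5)|(hsv[...,0]>174))),("or",(hsv[...,0]>=6)&(hsv[...,0]<20))):
        q=m&near&(hsv[...,1]>150)&(hsv[...,2]>70)
        if q.any(): print(n,nm,q.sum(),np.median(p[q],0).round(3),p[q].min(0).round(3),p[q].max(0).round(3),np.argwhere(q).mean(0))
    t=near&(p[...,2]>.309);x=p[t];print("knob",(x.min(0)+x.max(0))/2,x.mean(0))
    s=(p[...,2]>.2)&(p[...,0]>.6)&(p[...,0]<.82)&(p[...,1]<-.0)&(p[...,1]>-.4)&~near
    if s.any(): print("shelf",s.sum(),np.percentile(p[s],[1,50,99],axis=0).round(3))
R=cv2.Rodrigues(arm.observe()["ee_rot"])[0];print(R.round(2))
d=np.load("top.npz");cv2.imwrite("pics/c.png",cv2.resize(d["img"][170:270,330:450,::-1],None,fx=6,fy=6,interpolation=2))
E
```

```text
scene red 135 [ 0.576 -0.11   0.244] [ 0.538 -0.224  0.194] [ 0.608 -0.067  0.305] [218.         372.64444444]
scene or 13 [ 0.526 -0.129  0.228] [ 0.522 -0.138  0.224] [ 0.536 -0.125  0.23 ] [229.15384615 363.        ]
knob [ 0.56573146 -0.15179273  0.31638137] [ 0.56181024 -0.1542245   0.31693764]
shelf 3724 [[ 0.705 -0.396  0.208]
 [ 0.766 -0.204  0.307]
 [ 0.819 -0.108  0.424]]
top red 196 [ 0.587 -0.092  0.24 ] [ 0.54  -0.214  0.193] [ 0.612 -0.061  0.249] [206.13265306 374.46428571]
top or 7 [ 0.526 -0.127  0.226] [ 0.525 -0.133  0.225] [ 0.529 -0.124  0.227] [225.57142857 385.28571429]
knob [ 0.56640956 -0.14991062  0.31527411] [ 0.56531025 -0.1488992   0.31500116]
shelf 4278 [[ 0.707 -0.397  0.221]
 [ 0.769 -0.219  0.304]
 [ 0.819 -0.103  0.422]]
[[-0.92  0.39 -0.  ]
 [ 0.39  0.92 -0.  ]
 [-0.   -0.   -1.  ]]
```

Call:
jog_arm:
  rows: "[[[0,0,6,],[0,0,0],0],[[0,0,12],[0,0,0],0],[[0,0,18],[0,0,0],0],[[2.4,-5.5,20],[0,0,-10],0],[[4.8,-11,20],[0,0,-20],0],[[7.2,-16.5,20],[0,0,-30],0],[[9.6,-22,20],[0,0,-40],0],[[12,-27.5,20],[0,0,-48],0]]"

```text
jog_arm: Invalid argument: rows='[[[0,0,6,],[0,0,0],0],[[0,0,12],[0,0,0],0],[[0,0,18],[0,0,0],0],[[2.4,-5.5,20],[0,0,-10],0],[[4.8,-11,20],[0,0,-20],0],[[7.2,-16.5,20],[0,0,-30],0],[[9.6,-22,20],[0,0,-40],0],[[12,-27.5,20],[0,0,-48]...(205 chars total, truncated) is not valid JSON
```

View pics/c.png

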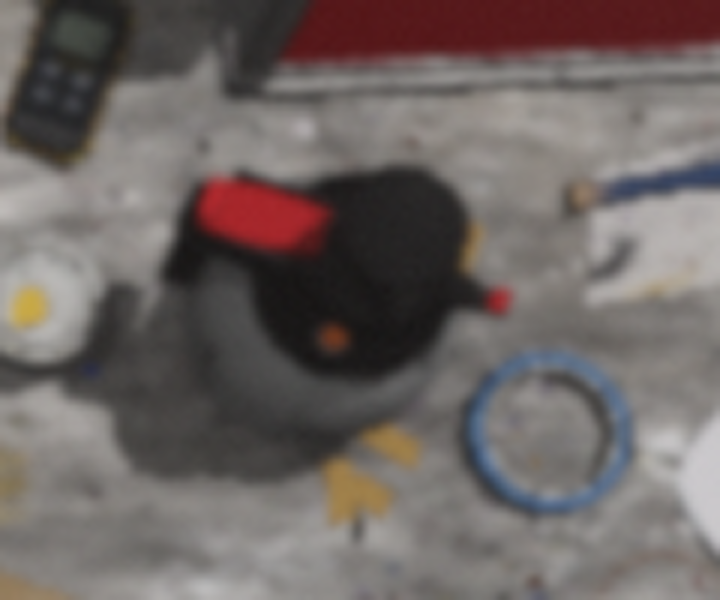

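The crop shows the knob at (410,215), the trigger at (265,215), and the orange cap at (332,338), which is on the robot's side. The shelf edge is at x=0.70, so it's clear. Moving now.

Call:
jog_arm:
  rows:
    - [[0, 0, 6], [0, 0, 0], 0]
    - [[0, 0, 12], [0, 0, 0], 0]
    - [[0, 0, 18], [0, 0, 0], 0]
    - [[2.4, -5.5, 20], [0, 0, -10], 0]
    - [[4.8, -11, 20], [0, 0, -20], 0]
    - [[7.2, -16.5, 20], [0, 0, -30], 0]
    - [[9.6, -22, 20], [0, 0, -40], 0]
    - [[12, -27.5, 20], [0, 0, -48], 0]

```text
clock: 1.1
position: [0.3625, 0.2991, 0.4265]
ee_rot: [-1.826, -2.556, 0.0]
force: [0.5, -0.2, -0.1]
width: 0.181
gripper_force: 0.0
```

Call:
jog_arm:
  rows:
    - [[2.6, -5.6, 0], [0, 0, -5], 0]
    - [[5.2, -11.2, 0], [0, 0, -10], 0]
    - [[7.8, -16.8, 0], [0, 0, -15], 0]
    - [[10.4, -22.4, 0], [0, 0, -20], 0]
    - [[13, -28, 0], [0, 0, -25], 0]
    - [[15.6, -33.6, 0], [0, 0, -30], 0]
    - [[18.2, -39.2, 0], [0, 0, -34], 0]
    - [[20.4, -44.9, 0], [0, 0, -34], 0]

```text
clock: 2.1
position: [0.5669, -0.1491, 0.4264]
ee_rot: [-2.488, -1.917, 0.0]
force: [1.1, 0.8, -0.1]
width: 0.009
gripper_force: 0.0
```

Call:
jog_arm:
  rows:
    - [[0, 0, -5], [0, 0, 0], 0]
    - [[0, 0, -9], [0, 0, 0], 0]
    - [[0, 0, -10.3], [0, 0, 0], 0]
    - [[0, 0, -11.3], [0, 0, 0], 0]
    - [[0, 0, -12.3], [0, 0, 0], 0]
    - [[0, 0, -13.3], [0, 0, 0], 0]
    - [[0, 0, -14], [0, 0, 0], 0]
    - [[0, 0, -14], [0, 0, 0], 0]

```text
clock: 3.1
position: [0.5672, -0.1473, 0.2887]
ee_rot: [2.487, 1.917, 0.004]
force: [-2.8, 1.5, 8.6]
width: 0.002
gripper_force: 4.3
```

```bash
python3 - <<'E'
from h import *
s=arm.observe();print(s["force"],s["position"])
d=arm.get_image("scene");cv2.imwrite("pics/s2.png",cv2.resize(d["img"][150:310,310:470,::-1],None,fx=3.7,fy=3.7,interpolation=2))
E
```

```text
[-2.81394996  1.4876392   8.62623196] [ 0.5672284  -0.14729291  0.28871469]
```

View pics/s2.png

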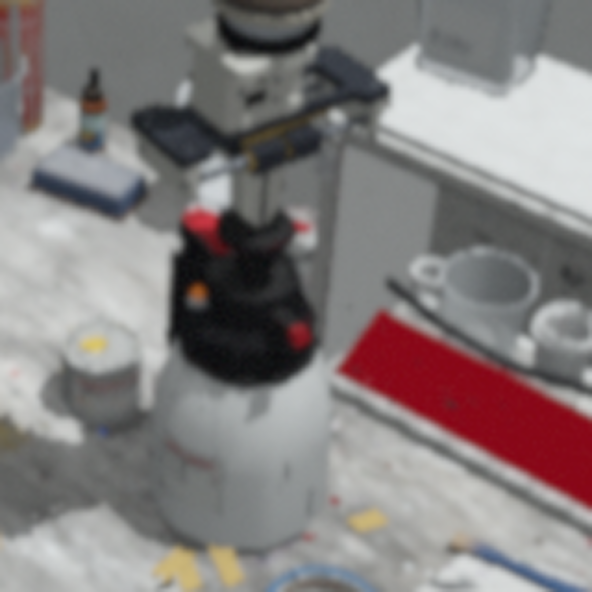

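The picture shows the tip pressing the knob at (255,230), with the orange cap at (197,293) clear of it and the bottle upright. Force is 8.6 N at about 29 mm down, so I'll stroke fully now.

Call:
jog_arm:
  rows:
    - [[0, 0, -0.6], [0, 0, 0], 0]
    - [[0, 0, 1.4], [0, 0, 0], 0]
    - [[0, 0, 3.5], [0, 0, 0], 0]
    - [[0, 0, 3.5], [0, 0, 0], 0]
    - [[0, 0, 2], [0, 0, 0], 0]
    - [[0, 0, 0.5], [0, 0, 0], 0]
    - [[0, 0, -0.7], [0, 0, 0], 0]
    - [[0, 0, -0.7], [0, 0, 0], 0]

```text
clock: 4.15
position: [0.5686, -0.1483, 0.2825]
ee_rot: [2.485, 1.915, 0.008]
force: [-3.0, 1.8, 28.0]
width: 0.007
gripper_force: 13.7
```

Call:
jog_arm:
  rows:
    - [[0, 0, 2], [0, 0, 0], 0]
    - [[0, 0, 4.2], [0, 0, 0], 0]
    - [[0, 0, 4.2], [0, 0, 0], 0]
    - [[0, 0, 2.7], [0, 0, 0], 0]
    - [[0, 0, 1.2], [0, 0, 0], 0]
    - [[0, 0, 0.1], [0, 0, 0], 0]
    - [[0, 0, 0.1], [0, 0, 0], 0]

```text
clock: 5.03
position: [0.5681, -0.1479, 0.2825]
ee_rot: [2.486, 1.916, 0.007]
force: [-2.3, 3.1, 29.3]
width: 0.007
gripper_force: 14.1
```

Call:
jog_arm:
  rows:
    - [[0, 0, 2], [0, 0, 0], 0]
    - [[0, 0, 4.1], [0, 0, 0], 0]
    - [[0, 0, 4.1], [0, 0, 0], 0]
    - [[0, 0, 2.7], [0, 0, 0], 0]
    - [[0, 0, 1.2], [0, 0, 0], 0]
    - [[0, 0, 0], [0, 0, 0], 0]
    - [[0, 0, 0], [0, 0, 0], 0]

```text
clock: 5.9
position: [0.5679, -0.1475, 0.2825]
ee_rot: [2.486, 1.916, 0.007]
force: [-4.1, 4.7, 31.6]
width: 0.008
gripper_force: 15.6
```

Call:
jog_arm:
  rows:
    - [[0, 0, 2], [0, 0, 0], 0]
    - [[0, 0, 4.1], [0, 0, 0], 0]
    - [[0, 0, 4.1], [0, 0, 0], 0]
    - [[0, 0, 2.7], [0, 0, 0], 0]
    - [[0, 0, 1.2], [0, 0, 0], 0]
    - [[0, 0, 0], [0, 0, 0], 0]
    - [[0, 0, 0], [0, 0, 0], 0]

```text
clock: 6.78
position: [0.5678, -0.1475, 0.2825]
ee_rot: [2.486, 1.917, 0.007]
force: [-3.5, 3.8, 32.8]
width: 0.003
gripper_force: 16.3
```

```bash
python3 - <<'E'
from h import *
d=arm.get_image("scene");cv2.imwrite("pics/s3.png",cv2.resize(d["img"][150:310,310:470,::-1],None,fx=3.7,fy=3.7,interpolation=2))
E
```

```text
(no output)
```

View pics/s3.png

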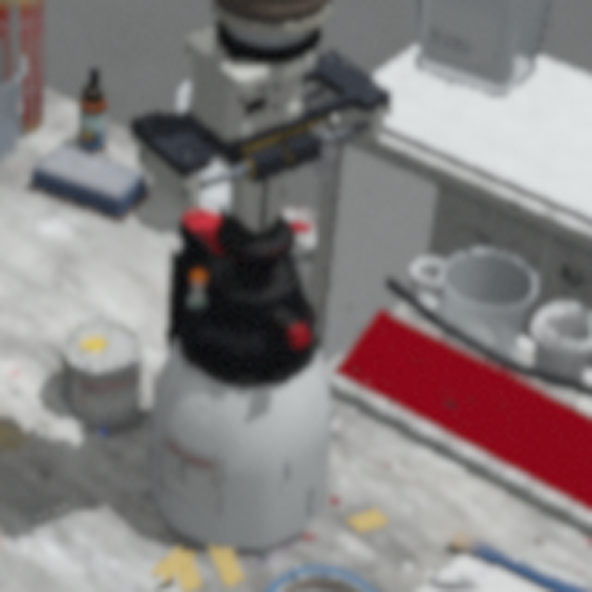

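The pin is rising: the cap has gone from (197,293) to (197,272), with the white shaft showing below it and the sprayer unmoved. I'll do more strokes and aim about 1 mm shallower at the bottom.

Call:
jog_arm:
  rows:
    - [[0, 0, 2], [0, 0, 0], 0]
    - [[0, 0, 4.1], [0, 0, 0], 0]
    - [[0, 0, 4.1], [0, 0, 0], 0]
    - [[0, 0, 2.7], [0, 0, 0], 0]
    - [[0, 0, 1.2], [0, 0, 0], 0]
    - [[0, 0, 0.1], [0, 0, 0], 0]
    - [[0, 0, 0.1], [0, 0, 0], 0]

```text
clock: 7.7
position: [0.5674, -0.1476, 0.2825]
ee_rot: [2.487, 1.917, 0.005]
force: [-2.2, 2.4, 26.6]
width: 0.002
gripper_force: 13.1
```

Call:
jog_arm:
  rows:
    - [[0, 0, 2], [0, 0, 0], 0]
    - [[0, 0, 4.1], [0, 0, 0], 0]
    - [[0, 0, 4.1], [0, 0, 0], 0]
    - [[0, 0, 2.7], [0, 0, 0], 0]
    - [[0, 0, 1.2], [0, 0, 0], 0]
    - [[0, 0, 0], [0, 0, 0], 0]
    - [[0, 0, 0], [0, 0, 0], 0]

```text
clock: 8.57
position: [0.5674, -0.1476, 0.2825]
ee_rot: [2.487, 1.917, 0.005]
force: [-2.8, 2.4, 26.1]
width: 0.009
gripper_force: 13.2
```

Call:
jog_arm:
  rows:
    - [[0, 0, 2], [0, 0, 0], 0]
    - [[0, 0, 4.1], [0, 0, 0], 0]
    - [[0, 0, 4.1], [0, 0, 0], 0]
    - [[0, 0, 2.7], [0, 0, 0], 0]
    - [[0, 0, 1.2], [0, 0, 0], 0]
    - [[0, 0, 0], [0, 0, 0], 0]
    - [[0, 0, 0], [0, 0, 0], 0]

```text
clock: 9.45
position: [0.5674, -0.1476, 0.2825]
ee_rot: [2.487, 1.917, 0.005]
force: [-3.2, 4.1, 26.8]
width: 0.004
gripper_force: 13.2
```

Call:
jog_arm:
  rows:
    - [[0, 0, 2], [0, 0, 0], 0]
    - [[0, 0, 4.1], [0, 0, 0], 0]
    - [[0, 0, 4.1], [0, 0, 0], 0]
    - [[0, 0, 2.7], [0, 0, 0], 0]
    - [[0, 0, 1.2], [0, 0, 0], 0]
    - [[0, 0, 0], [0, 0, 0], 0]
    - [[0, 0, 0], [0, 0, 0], 0]

```text
clock: 10.32
position: [0.5674, -0.1475, 0.2825]
ee_rot: [2.487, 1.917, 0.005]
force: [-3.3, 3.2, 25.9]
width: 0.007
gripper_force: 13.2
```

Call:
jog_arm:
  rows:
    - [[0, 0, 2], [0, 0, 0], 0]
    - [[0, 0, 5], [0, 0, 0], 0]
    - [[0, 0, 10], [0, 0, 0], 0]
    - [[0, 0, 14], [0, 0, 0], 0]
    - [[0, 0, 14], [0, 0, 0], 0]

```text
clock: 10.95
position: [0.5668, -0.1481, 0.4218]
ee_rot: [2.488, 1.916, 0.002]
force: [-1.1, 0.1, -0.2]
width: 0.006
gripper_force: 0.0
```

```bash
python3 - <<'E'
from h import *
d=arm.get_image("scene");cv2.imwrite("pics/s4.png",cv2.resize(d["img"][180:280,330:430,::-1],None,fx=5.8,fy=5.8,interpolation=2))
p=pts(d)
near=(np.hypot(p[...,0]-.565,p[...,1]+.15)<.06)&(p[...,2]>.305)&(p[...,2]<.33);x=p[near]
print("knob",(x.min(0)+x.max(0))/2,np.median(x,0),len(x))
hsv=cv2.cvtColor(d["img"],cv2.COLOR_RGB2HSV)
q=(np.hypot(p[...,0]-.526,p[...,1]+.13)<.035)&(p[...,2]>.2)&(hsv[...,0]>=6)&(hsv[...,0]<20)&(hsv[...,1]>150)
print("cap",p[q].max(0),np.median(p[q],0))
E
```

```text
knob [ 0.56763559 -0.15144008  0.31479578] [ 0.55957039 -0.1556079   0.3169081 ] 276
cap [ 0.54599464 -0.12107222  0.25281617] [ 0.5270824  -0.12957668  0.25055864]
```

View pics/s4.png

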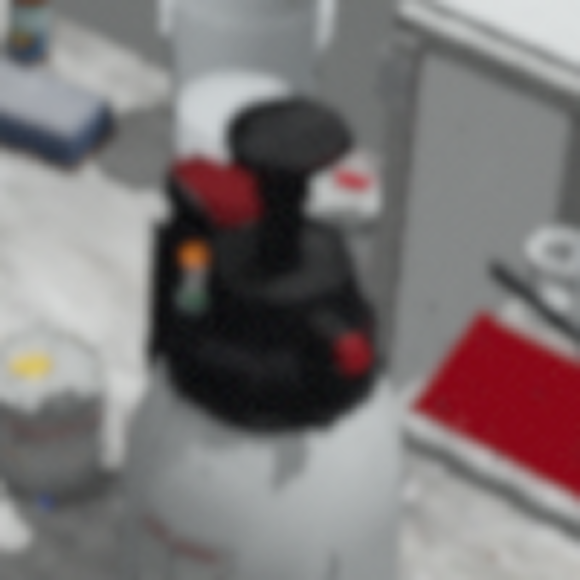

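The knob is back up at (290,130), top at 0.317 m. The orange cap at (193,252) sits at 0.251 m with the green foot showing below it, so the pin is fully out. The arm is clear, so I'm handing in.

```bash
python3 -c "from cell import arm; print(arm.sign_off())"
```

```text
the job is handed in; nothing more can be done
None
```

The sprayer is ready and the job is handed in: nine pump strokes brought the gauge pin fully out (cap at 0.251 m, green foot showing), the knob is back up, the bottle did not shift in the pictures, and the arm touched only the knob.

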